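Bring out the glue tray

ROBOT

A 6-joint arm with a two-finger parallel gripper is mounted at the origin on the work surface. World frame = base frame: x ahead of the robot, y to its left, z up, the work surface at z = 0. Lengths are in m, angles in rad, forces in N, time in s.
With the tool pointing down it reaches from about 0.3 to 0.875 m from the base axis. Payload 4.2 kg.
Tool frame: the origin (TCP) lies on the centre line of the jaws, within the pads' length; the fingertips stand 19 mm ahead of it and the grasp point (between the pads) is the TCP; z points along the fingers, y is the direction in which the jaws open and shut (so a half turn about z gives the same grasp; the last joint's range is limited). The gripper opens to 85 mm and grips with 20 to 120 N. Pads are 22 mm wide; open, the fingers measure 114 mm over their backs; the gripper's body (76 mm by 85 mm) begins 54 mm behind the grasp point. The pads swing forward as they close: fully open they stand 13 mm farther back than shut.
Start: joints at [1.283, 0.32, 1.565, -0, 1.257, -0.02], TCP at [0.152, 0.555, 0.25] pointing down, gripper open.
Joint ranges: [-3.11, 3.11], [-0.84, 2.01], [0.21, 2.61], [-1.34, 4.49], [0.05, 2.63], [-2.56, 2.56]. Speed limits (rad/s): [2.57, 2.57, 3.14, 3.14, 3.14, 3.14].

INTERFACE

Orientations are given as a rotation vector (axis times angle).
In Python, from workcell import robot gives the robot as it stands. The module is installed in compiled form; this text tells all that it offers.
- The arm moves only by the tool carry_out, never from a script. Its argument "increments" is a list of rows, each a list of 5 numbers: the shift along the tool's x, y, z as a fraction of full scale, then the turn about the tool's z as a fraction of full scale, then the opening, from -1 (shut) to 1 (fully open). A call has 1 to 20 rows; each row shifts and turns the commanded pose from where the row before left it, along the tool's axes as they then stand; what a row does not reach is not made up. Full scale, the value 1, is 0.02 m for a shift and 6 degrees for a turn. A row lasts 1/8 s, in which the tool goes at most 62.5 mm and 10.7 degrees, less where a joint would pass 70% of its speed; a pose out of reach is approached as far as the arm can. A call with a number of a shift or a turn outside -1 to 1 is refused whole. A call with a gripper value outside its range is refused whole. The fingers move at their own pace and stop on an object; "grip_force" is the grip in N (left out, the last holds). Time passes only in rows, so rows that do not move let the fingers close. It gives the time, the measured TCP pose, the force and the opening at its end, in the units of the state.
- robot.sense(): the state, without advancing time (a new reading comes with each control period).
- robot.grab_frame(name): name is "scene" or "top"; returns (picture, depth): 420x560x3 uint8, red, green, blue; 420x560 float32, m along the optical axis (not along the pixel's ray), 0 where there is no reading.
- robot.calibration(name): a dict with "intrinsics" (3x3 intrinsics, pixels), "cam_to_world" (4x4, takes a point from camera to world coordinates). Camera axes: x right, y down, z forward; pixel columns grow to the right and rows downward; lengths in m; the calibration is good to about 2 mm. A picture is of the moment at which its call begins. calibration takes no time and is no camera call.
- robot.finish_job(): hands the job in, once; it reports no verdict.
The state is a dict: "clock": time; "q": joint angles; "joint_velocities": joint speeds; "tau": joint torques, N m; "tcp_pos": TCP position; "eef_rot": TCP orientation; "wrist_force": force on the tool from outside, world axes, zero at the start; "wrist_torque": the same for the moment, N m; "width": opening from 0.0 (shut) to 1.0 (fully open).
Only numpy, scipy, OpenCV 4.12 (cv2) and the standard library are available. Lean on these libraries where they do the work, as an engineer would, in place of code of your own. Each camera call takes 0.05 s, during which the arm holds its last target.

TASK

The three trays of the low tray rack all stand a little ajar. Hook a fingertip behind the raised lip of the tray that holds the white lidded jar and draw it gently out along its rail as far as it goes, and push the other two trays fully home, in any order. Do not grip or force the trays, do not touch, lift or tip anything standing in them, and leave everything else on the bench where it is.

Things in the scene. Friction and masses are not known exactly. Their poses are not given: they have to be found in the camera images.
- rack: low fixed wooden tray rack, 240 deep (x) x 364 wide (y), dividers 45 high; origin on the bench surface, middle of its open front edge; x points into the rack, y to its left, z up. Three trays run along x side by side, centres at y = +116 (left), 0 (middle), -116 (right). A cover board, 45 to 55 above the bench, lies over the rearmost 60 of the rack.
- tray_left (a joint): how far the left tray is out along its rail, m: 0 = fully home at its stop, 0.14 = fully out at its stop; starts anywhere from 0.015 to 0.05. Slides to the rack's -x with about 2.5 N of friction (tray 0.35 kg) and stays where left.
- lip_left (a point): top middle of the left tray's front lip, 55 above the bench, axes as the rack's; moves with the tray (home: 30 in front of the rack's origin). Lip: upright board 10 thick in x (this point central), 100 wide in y, lower edge at height 11. Behind it (+x) the tray is open-topped: floor at height 17, 90 wide inside, side walls to 37, at least 80 of free floor behind the lip.
- tray_middle (a joint): how far the middle tray is out along its rail, m: 0 = fully home at its stop, 0.14 = fully out at its stop; starts anywhere from 0.015 to 0.05. Slides to the rack's -x with about 2.5 N of friction (tray 0.35 kg) and stays where left.
- lip_middle (a point): top middle of the middle tray's front lip, 55 above the bench, axes as the rack's; moves with the tray (home: 30 in front of the rack's origin). Lip: upright board 10 thick in x (this point central), 100 wide in y, lower edge at height 11. Behind it (+x) the tray is open-topped: floor at height 17, 90 wide inside, side walls to 37, at least 80 of free floor behind the lip.
- tray_right (a joint): how far the right tray is out along its rail, m: 0 = fully home at its stop, 0.14 = fully out at its stop; starts anywhere from 0.015 to 0.05. Slides to the rack's -x with about 2.5 N of friction (tray 0.35 kg) and stays where left.
- lip_right (a point): top middle of the right tray's front lip, 55 above the bench, axes as the rack's; moves with the tray (home: 30 in front of the rack's origin). Lip: upright board 10 thick in x (this point central), 100 wide in y, lower edge at height 11. Behind it (+x) the tray is open-topped: floor at height 17, 90 wide inside, side walls to 37, at least 80 of free floor behind the lip.
- jar_mid (a point): centre of the white lidded glue jar, plain round, 52 diameter, 60 high, standing loose in one of the trays (any of the three)
- foot_mid (a point): centre of a turned waisted wooden foot, 50 diameter, 56 high, standing loose in another tray
- offcut_mid (a point): centre of a square wooden offcut, 44 x 44 x 50 high, standing loose in the remaining tray
- tub: large white lidded tub, 140 diameter, 115 high, on the bench; origin at its underside
- mallet: wooden mallet lying on the bench, 310 long, head 75 high; origin under its handle, handle to its -x
- chisel: chisel with wooden handle lying on the bench, 250 long; origin underneath its middle
- batten: pine batten 160 x 45 x 35 high on the bench; origin at its underside
- stub: pine block 70 x 45 x 45 high on the bench; origin at its underside
- square: try square lying on the bench, stock 120 long, blade 180 long; origin under its stock
- dowel: wooden dowel 24 diameter, 85 high, standing on the bench just to the left of the rack; origin at its underside
There are look-alikes about, which are no part of the job. Leave any red look-alike of the part that bears foot_mid alone. Of the things shaped like the part that bears jar_mid, the white one is meant.

How it is judged:
By the outcome, as a careful person would: the job done as asked, in the order asked, and still so for the second after the job is handed in, with the robot touching nothing.
It also fails if it takes over 61 s, if anything falls off the work surface, if the arm or the gripper's body presses on something with over 40 N, if the wrist force passes 120 N, or if a joint passes its speed limit or range.

## Working session

There is one attempt and no reset: what is moved stays moved. The work goes in short steps, Python scripts to look and compute and a tool call to move; the robot and the scene stay as the last step left them, time stands still between calls to the robot, and variables do not carry over. Pictures are saved under pics/ and viewed, and the job is handed in when it is done.

Besides the shell and the picture viewer there is one more tool, called after "Call:" as a command line: name --pt "numbers of a row" for each row, then --argument value for the rest. carry_out: Moves the arm, as the interface text tells. Shift numbers are shares of 0.02 m and turn numbers shares of 6 degrees, none past 1 either way. Its arguments: {"type":"object","properties":{"increments":{"type":"array","items":{"type":"array","items":{"type":"number","minimum":-1,"maximum":1}}},"grip_force":{"type":"number"}},"required":["increments"]}

```bash
mkdir -p pics; python3 - <<'E'
from workcell import robot
import cv2,numpy as np
for n in("scene","top"):
    p,d=robot.grab_frame(n); cv2.imwrite(f"pics/{n}0.png",p[:,:,::-1]); np.savez(f"{n}0.npz",p=p,d=d)
    c=robot.calibration(n); print(n,c["intrinsics"],c["cam_to_world"])
print(robot.sense())
E
```

```text
scene [[380.00520312   0.         274.03627927]
 [  0.         380.00520312 213.08439684]
 [  0.           0.           1.        ]] [[-0.18406823  0.69125129 -0.69877789  1.33181779]
 [ 0.98273587  0.14293961 -0.11746689  0.1113386 ]
 [ 0.01868389 -0.70833602 -0.70562808  0.78495263]
 [ 0.          0.          0.          1.        ]]
top [[436.01810709   0.         280.34611353]
 [  0.         436.01810709 215.19345425]
 [  0.           0.           1.        ]] [[-0.0125297  -0.99486526  0.10042972  0.43489893]
 [-0.99985514  0.01362266  0.01020444 -0.01240589]
 [-0.01152016 -0.10028731 -0.99489182  1.48908643]
 [ 0.          0.          0.          1.        ]]
{'clock': 0.1, 'q': array([ 1.28299888e+00,  3.20237160e-01,  1.56553522e+00, -1.77156740e-06,
        1.25736385e+00, -2.00019339e-02]), 'joint_velocities': array([-0.00050756, -0.00160209, -0.00487787, -0.00231176, -0.00220281,
        0.00055062]), 'tau': array([ 1.23055725e-03, -4.16410732e+01, -2.34705573e+01,  1.52768630e-04,
        4.83994882e-03, -1.23286418e-05]), 'tcp_pos': array([0.15204296, 0.55414532, 0.24956948]), 'eef_rot': array([-4.19364048e-01, -3.11323887e+00,  2.39621560e-03]), 'wrist_force': array([ 0.34408877,  0.2234383 , -0.33866953]), 'wrist_torque': array([-0.02762108,  0.01435973,  0.00169308]), 'width': 1.0006893049343568}
```

View pics/scene0.png

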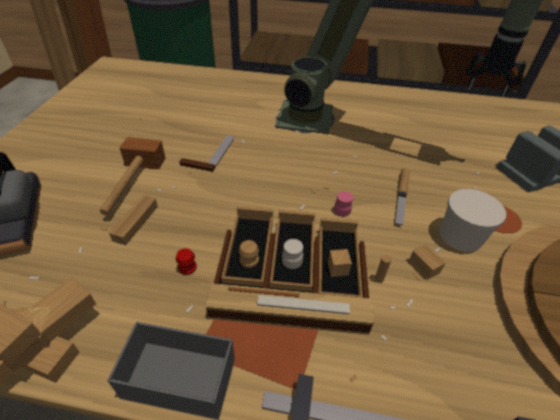

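View pics/top0.png

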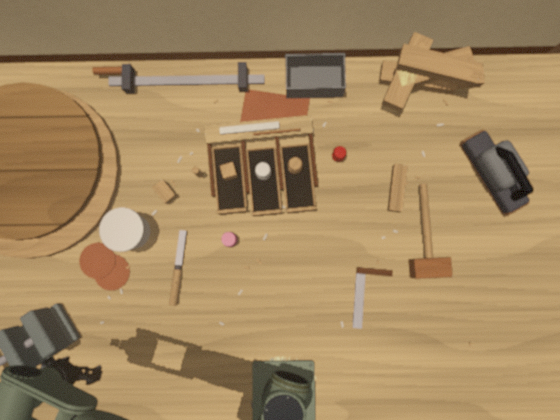

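The white jar is in the middle tray (top view ~(263,171)). The offcut is in the left tray (228,171) and the foot is in the right (295,165). A pink jar stands in front of the rack at (229,240), and the dowel is at (197,172). Next I'll zoom in and measure.

```bash
cat > h.py <<'E'
import numpy as np,cv2
from workcell import robot
def cast(n,u,v,z):
    c=robot.calibration(n);K=c["intrinsics"];T=c["cam_to_world"]
    r=T[:3,:3]@np.linalg.solve(K,[u,v,1.]);o=T[:3,3];return o+r*(z-o[2])/r[2]
def cloud(n,d):
    c=robot.calibration(n);K=c["intrinsics"];T=c["cam_to_world"]
    v,u=np.mgrid[:d.shape[0],:d.shape[1]]
    P=np.stack([(u-K[0,2])/K[0,0]*d,(v-K[1,2])/K[1,1]*d,d],-1)
    return P@T[:3,:3].T+T[:3,3]
E
python3 - <<'E'
from h import *
a=cv2.imread("pics/top0.png")[110:260,180:340];cv2.imwrite("pics/topz.png",cv2.resize(a,None,fx=5,fy=4,interpolation=cv2.INTER_CUBIC)[:600])
a=cv2.imread("pics/scene0.png")[180:330,190:390];cv2.imwrite("pics/scenez.png",cv2.resize(a,None,fx=4,fy=4,interpolation=cv2.INTER_CUBIC))
d=np.load("top0.npz")["d"];P=cloud("top",d);
np.set_printoptions(precision=0,suppress=True,linewidth=250)
print((P[195:222,205:325:4,2]*1000))
E
```

```text
[[   4.   -0.   46.   29.   19.   19.   14.   20.   17.   14.   42.   -1.   14.   16.   13.   20.   19.   16.   17.    5.   41.   14.   19.   20.   19.   18.   15.   33.    4.    5.]
 [  -2.    4.   33.   33.   24.   16.   21.   13.   16.   21.   38.   -4.   21.   15.   19.   15.   14.   12.   27.   -7.   35.   17.   14.   17.   19.   15.   18.   42.   -4.    2.]
 [  -0.    0.   11.   36.   16.   16.   17.   11.   17.   18.   39.   -4.   16.   23.   15.   15.   22.   21.   14.    6.   41.   18.   16.   13.   18.   16.   22.   31.    2.   -9.]
 [   2.    0.   -3.   35.   16.   24.   18.   17.   17.   15.   34.    6.   16.   16.   10.   19.   10.   18.   14.   -5.   38.   13.   16.   14.   20.   18.   23.   25.   -1.   -5.]
 [   2.   -3.    4.   31.   15.   18.   18.   20.    9.   17.   38.   -1.   18.   10.   21.   20.   23.   14.   10.    3.   37.   15.   14.   19.   13.   13.   19.   20.   -0.    1.]
 [  -3.   -1.    4.   33.   17.   20.   19.   18.   16.   14.   36.    0.   15.   16.   15.   17.   18.   15.   25.   -1.   38.   15.   16.   18.   13.   16.   16.   14.    0.    0.]
 [
[... 3141 characters left out ...]
  -1.   -1.   -0.   -2.    0.    3.   -2.    6.    2.   -2.    1.   -6.   -3.   -3.    1.   -3.   -6.    2.   -3.   -3.    4.    9.    0.   -0.    1.]
 [   1.    1.    3.    3.   -2.   -0.    2.    2.    2.   -2.   -2.    2.    4.    0.   -0.   -0.    3.    3.    0.   -5.   -0.   -3.    1.   -0.    1.    4.   -5.    5.    3.    3.]
 [   8.   -3.   -2.   -3.   -4.    2.    0.    8.    2.   -2.    1.   -4.    3.   -3.    1.    1.    0.    3.   -5.   -2.   -1.   -2.   -1.    2.    1.    4.    3.    1.    0.    5.]
 [   0.   -3.    2.   -2.    1.    3.    6.    3.    1.    8.    4.    3.   -0.   -3.    0.   -3.   -0.    2.    4.   -1.    2.    1.    1.    1.   -1.   -6.    4.   -4.   -6.    1.]]
```

View pics/topz.png

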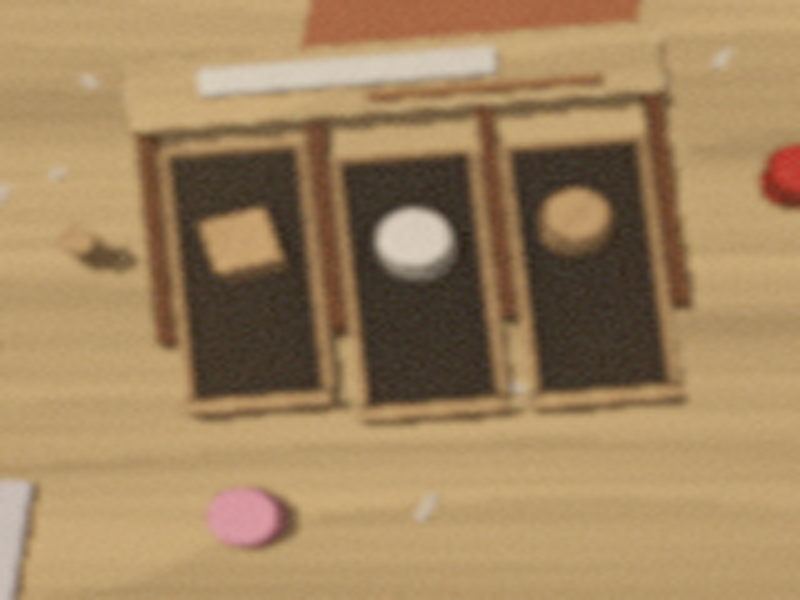

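View pics/scenez.png

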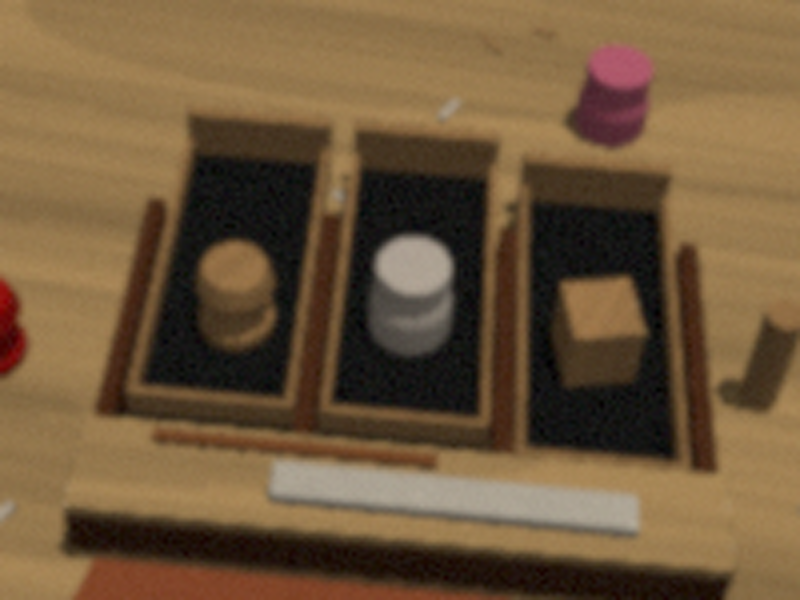

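```bash
python3 - <<'E'
from h import *
np.set_printoptions(precision=4,suppress=True)
f=lambda x,y,z:cast("top",180+(x)/5-.4,110+y/4-.4,z)
L=dict(left=((190,405),(330,397)),mid=((365,412),(512,403)),right=((535,401),(684,393)))
for k,(a,b) in L.items():
    A,B=f(*a,.055),f(*b,.055);m=(A+B)/2;d=A-B;print(k,A[:2],B[:2],m[:2],np.linalg.norm(d),np.degrees(np.arctan2(-d[0],d[1])))
print("div left outer front",f(157,345,.045),f(178,345,.045)," right outer",f(673,304,.045),f(692,304,.045), "inner", f(345,332,.045), f(508,318,.045))
print("div rear", f(137,137,.045),f(645,97,.045))
print("cover front",f(140,134,.055),f(665,95,.055))
print("pink",f(247,517,.06),"jar",f(414,237,.077),"foot",f(576,213,.073),"off",f(241,240,.067),"dowel",f(78,238,.085))
d=np.load("top0.npz")["d"];P=cloud("top",d)
# lip via depth: component of z 45-65 in rows 200-220
m=np.zeros(d.shape,np.uint8);m[203:218,210:322]=((P[203:218,210:322,2]>.045)&(P[203:218,210:322,2]<.065))
n,l,s,c=cv2.connectedComponentsWithStats(m)
for i in range(1,n):
    if s[i,4]<20: continue
    v,u=np.where(l==i); Q=np.array([cast("top",a,b,.055)[:2] for a,b in zip(u,v)])
    q=Q-Q.mean(0);w=np.linalg.svd(q,full_matrices=False)[2][0];w*=np.sign(w[1]);print(s[i],Q.mean(0),np.degrees(np.arctan2(-w[0],w[1])),np.ptp(q@w))
E
```

```text
left [0.597  0.2101] [0.6024 0.1172] [0.5997 0.1636] 0.09308349841961572 3.3167254755728575
mid [0.5895 0.094 ] [ 0.5957 -0.0034] [0.5926 0.0453] 0.09760827638587159 3.611639483630114
right [ 0.5972 -0.0186] [ 0.6024 -0.1173] [ 0.5998 -0.0679] 0.09880572886236691 3.0714158882811193
div left outer front [0.649  0.2339 0.045 ] [0.6488 0.2198 0.045 ]  right outer [ 0.6787 -0.1122  0.045 ] [ 0.6785 -0.1249  0.045 ] inner [0.6582 0.1078 0.045 ] [ 0.6685 -0.0016  0.045 ]
div rear [0.8273 0.2481 0.045 ] [ 0.8565 -0.0969  0.045 ]
cover front [0.8271 0.2443 0.055 ] [ 0.8551 -0.1098  0.055 ]
pink [0.5035 0.1717 0.06  ] jar [0.7316 0.0592 0.077 ] foot [ 0.751  -0.0478  0.073 ] off [0.7329 0.1746 0.067 ] dowel [0.7324 0.2793 0.085 ]
[287 207  30   6  96] [ 0.599  -0.0661] 5.086158172198273 0.09715681840642287
[216 208  31   6 100] [0.5971 0.1647] 4.699681413389239 0.09966241533818498
[252 210  30   6 100] [0.59   0.0487] 5.008843782123907 0.0971257098313931
```

Call:
carry_out --pt "0 0 0 -0.84 -1" --pt "0 0 0 -0.84 -1" --pt "0 0 0 -0.84 -1" --pt "0 0 0 -0.84 -1" --pt "-0.8 -0.9 0 0 -1" --pt "-0.8 -0.9 0 0 -1" --pt "-0.8 -0.9 0 0 -1" --pt "-0.8 -0.9 0 0 -1" --pt "-0.8 -0.9 0 0 -1" --pt "-0.8 -0.9 0 0 -1" --pt "-0.8 -0.9 0 0 -1" --pt "-0.8 -0.9 0 0 -1" --pt "-0.8 -0.9 0 0 -1" --pt "-0.8 -0.9 0 0 -1" --pt "-0.8 -0.9 0 0 -1" --pt "-0.8 -0.9 0 0 -1" --pt "-0.8 -0.9 0 0 -1" --pt "-0.8 -0.9 0 0 -1" --pt "-0.8 -0.9 0 0 -1" --pt "-0.8 -0.9 0 0 -1" --grip_force 20

```text
clock: 2.6
tcp_pos: [0.4317, 0.2883, 0.2499]
eef_rot: [0.132, -3.138, 0.001]
wrist_force: [-0.1, -1.1, -0.2]
width: 0.0
```

```bash
cat >> h.py <<'E'
th=np.radians(4.8);O=np.array([.664,.054]);X=np.array([np.cos(th),np.sin(th)]);Y=np.array([-X[1],X[0]])
def rk(p):
    d=np.asarray(p)[:2]-O;return np.array([d@X,d@Y])*1000
def st():
    from scipy.spatial.transform import Rotation as R
    s=robot.sense();M=R.from_rotvec(s["eef_rot"]).as_matrix()
    print("t",round(s["clock"],2),"rack mm",rk(s["tcp_pos"]).round(1),"z",round(s["tcp_pos"][2]*1000,1),"toolx head",np.degrees(np.arctan2(M[1,0],M[0,0])).round(2),"F",s["wrist_force"].round(1),"w",round(s["width"],2),M[:,2].round(3))
E
python3 -c "from h import *;st()"
```

```text
t 2.6 rack mm [-211.8  252.9] z 249.9 toolx head -175.18 F [-0.1 -1.1 -0.2] w 0.0 [-0.001 -0.    -1.   ]
```

Call:
carry_out --pt "-0.87 -0.98 0 0 -1" --pt "-0.87 -0.98 0 0 -1" --pt "-0.87 -0.98 0 0 -1" --pt "-0.87 -0.98 0 0 -1" --pt "-0.87 -0.98 0 0 -1" --pt "-0.87 -0.98 0 0 -1" --pt "-0.87 -0.98 0 0 -1" --pt "0 0 0.9 0 -1" --pt "0 0 0.9 0 -1" --pt "0 0 0.9 0 -1" --pt "0 0 0.9 0 -1" --pt "0 0 0.9 0 -1" --pt "0 0 0.9 0 -1" --pt "0 0 0.9 0 -1" --pt "0 0 0.9 0 -1" --pt "0 0 0 0 -1"

```text
clock: 4.6
tcp_pos: [0.5631, 0.1622, 0.1046]
eef_rot: [0.132, -3.135, 0.001]
wrist_force: [-0.1, -0.0, 0.0]
width: 0.002
```

```bash
cat >> h.py <<'E'
def pic(k):
    for n,(r0,r1,c0,c1) in (("scene",(150,330,190,430)),("top",(110,260,180,340))):
        p,d=robot.grab_frame(n); np.savez(f"{n}{k}.npz",p=p,d=d)
        cv2.imwrite(f"pics/{n}{k}.png",cv2.resize(p[r0:r1,c0:c1,::-1],None,fx=3.3,fy=3.3,interpolation=cv2.INTER_CUBIC))
E
python3 -c "from h import *;st();pic('1')"
```

```text
t 4.6 rack mm [-91.5 116.3] z 104.6 toolx head -175.18 F [-0.1 -0.   0. ] w 0.0 [-0.004 -0.001 -1.   ]
```

View pics/scene1.png

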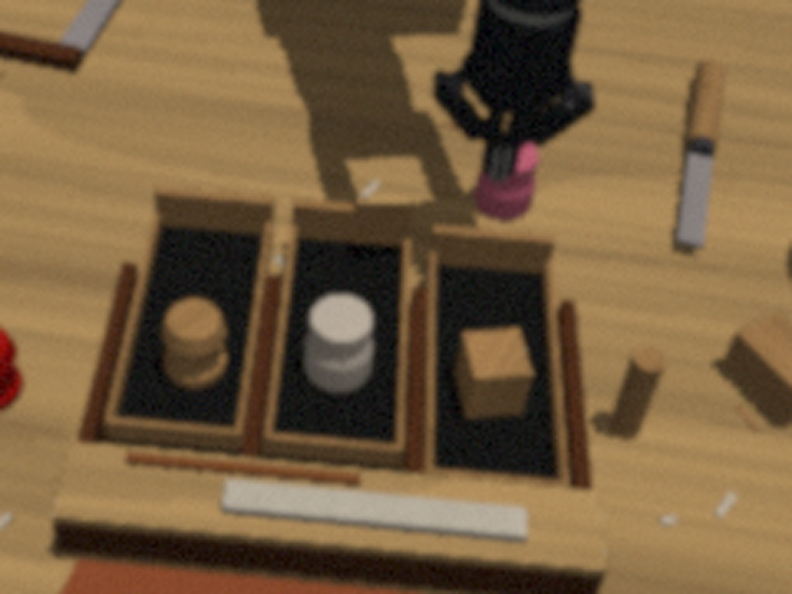

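View pics/top1.png

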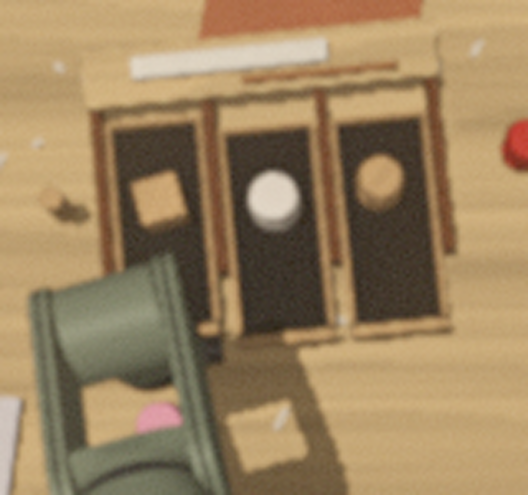

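Call:
carry_out --pt "0 0 0.8 0 -1" --pt "0 0 0.8 0 -1" --pt "0 0 0.8 0 -1" --pt "0 0 0.6 0 -1" --pt "0 0 0 0 -1" --pt "-0.2 0 0 0 -1" --pt "-0.2 0 0 0 -1" --pt "-0.2 0 0 0 -1" --pt "-0.2 0 0 0 -1" --pt "-0.2 0 0 0 -1" --pt "-0.2 0 0 0 -1"

```text
clock: 6.08
tcp_pos: [0.5876, 0.1645, 0.0463]
eef_rot: [0.132, -3.137, 0.0]
wrist_force: [-2.1, 0.1, 1.2]
width: 0.003
```

```bash
python3 -c "from h import *;st();pic('2')"
```

```text
t 6.08 rack mm [-66.9 116.5] z 46.3 toolx head -175.19 F [-2.1  0.1  1.2] w 0.0 [-0.002 -0.    -1.   ]
```

View pics/scene2.png

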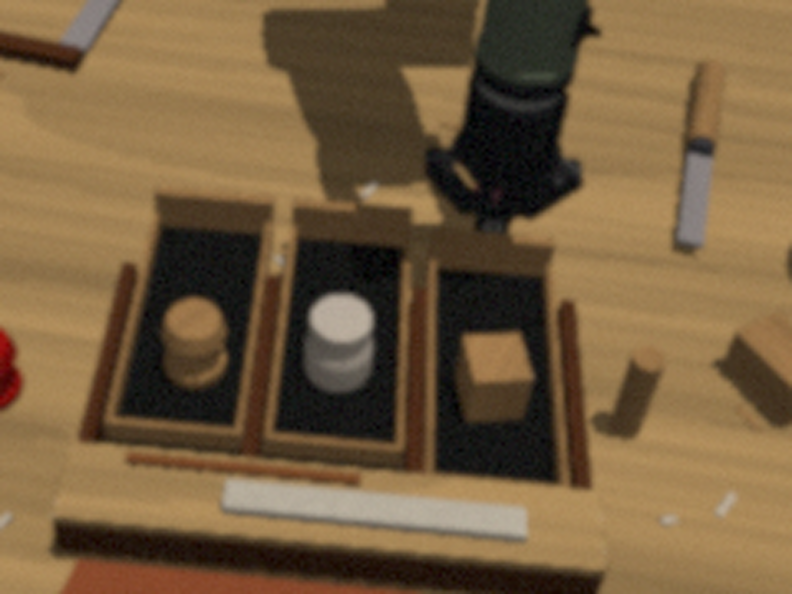

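Contact is made at about 2 N and the tray is sliding. The fingertip is in front of the left lip, and the offcut is still upright.

Call:
carry_out --pt "-0.2 0 0 0 -1" --pt "-0.2 0 0 0 -1" --pt "-0.2 0 0 0 -1" --pt "-0.2 0 0 0 -1"

```text
clock: 6.68
tcp_pos: [0.6043, 0.1659, 0.0462]
eef_rot: [0.132, -3.138, -0.0]
wrist_force: [-2.2, 0.5, 1.4]
width: -0.002
```

Call:
carry_out --pt "-0.1 0 0 0 -1" --pt "-0.1 0 0 0 -1"

```text
clock: 6.92
tcp_pos: [0.6082, 0.1663, 0.0462]
eef_rot: [0.132, -3.139, -0.0]
wrist_force: [-3.2, 0.7, 0.4]
width: -0.002
```

Call:
carry_out --pt "-0.1 0 0 0 -1" --pt "-0.1 0 0 0 -1"

```text
clock: 7.18
tcp_pos: [0.6105, 0.1665, 0.0462]
eef_rot: [0.132, -3.135, 0.0]
wrist_force: [-10.5, 0.4, 5.1]
width: 0.0
```

```bash
python3 -c "from h import *;st()"
```

```text
t 7.17 rack mm [-43.9 116.5] z 46.2 toolx head -175.2 F [-10.5   0.4   5.1] w 0.0 [-0.004 -0.    -1.   ]
```

Call:
carry_out --pt "-0.1 0 0 0 -1" --pt "0 0 0 0 -1"

```text
clock: 7.42
tcp_pos: [0.6105, 0.1665, 0.0462]
eef_rot: [0.131, -3.13, 0.001]
wrist_force: [-12.3, -0.5, 6.1]
width: -0.0
```

Firmly at the stop: force rose while position stayed fixed. Next I back off, lift and cross to the right tray.

Call:
carry_out --pt "0.5 0 0 0 -1" --pt "0.5 0 0 0 -1" --pt "0.5 0 -0.3 0 -1" --pt "0 0 -0.9 0 -1" --pt "0 0 -0.9 0 -1" --pt "0 0 -0.9 0 -1" --pt "0 0 -0.9 0 -1" --pt "0.23 -0.97 0 0 -1" --pt "0.23 -0.97 0 0 -1" --pt "0.23 -0.97 0 0 -1" --pt "0.23 -0.97 0 0 -1" --pt "0.23 -0.97 0 0 -1" --pt "0.23 -0.97 0 0 -1" --pt "0.23 -0.97 0 0 -1" --pt "0.23 -0.97 0 0 -1" --pt "0.23 -0.97 0 0 -1" --pt "0.23 -0.97 0 0 -1" --pt "0 -0.97 0 0 -1" --pt "0 -0.97 0 0 -1" --pt "0 0 0 0 -1"

```text
clock: 9.93
tcp_pos: [0.5583, -0.073, 0.1243]
eef_rot: [-0.129, 3.139, 0.0]
wrist_force: [-0.5, -0.4, 0.2]
width: 0.0
```

```bash
python3 -c "from h import *;st();pic('3')"
```

```text
t 9.93 rack mm [-115.9 -117.7] z 124.3 toolx head -175.3 F [-0.5 -0.4  0.2] w 0.0 [ 0.  0. -1.]
```

View pics/scene3.png

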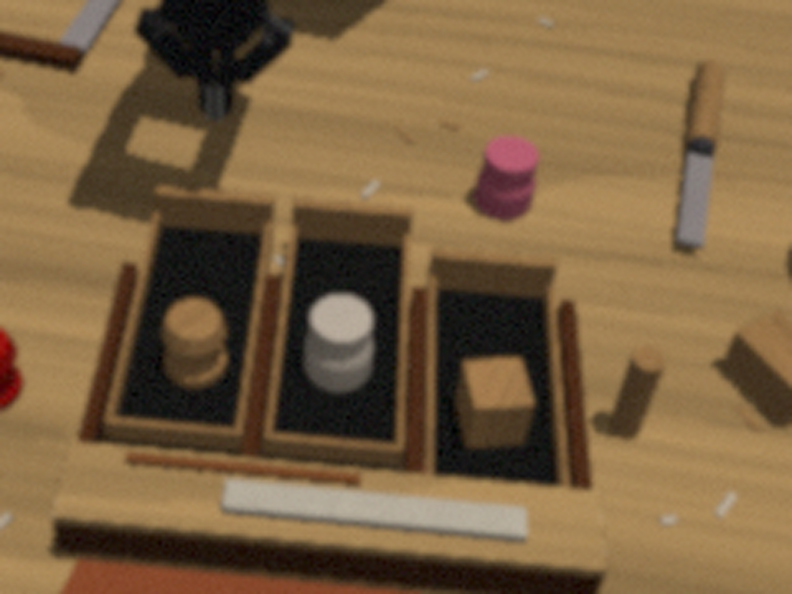

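View pics/top3.png

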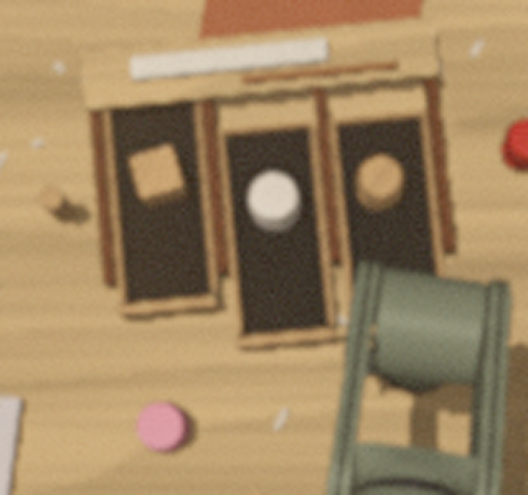

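The left tray is home and everything stands upright, pink jar untouched. Now the right tray.

Call:
carry_out --pt "0 0 0.8 0 -1" --pt "0 0 0.8 0 -1" --pt "0 0 0.8 0 -1" --pt "0 0 0.8 0 -1" --pt "0 0 0.7 0 -1" --pt "0 0 0 0 -1" --pt "-0.2 0.05 0 0 -1" --pt "-0.2 0.05 0 0 -1" --pt "-0.2 0 0 0 -1" --pt "-0.2 0 0 0 -1" --pt "-0.2 0 0 0 -1" --pt "-0.2 0 0 0 -1" --pt "-0.2 0 0 0 -1" --pt "-0.2 0 0 0 -1"

```text
clock: 11.78
tcp_pos: [0.589, -0.067, 0.0461]
eef_rot: [0.132, -3.137, -0.0]
wrist_force: [-2.8, -0.9, 1.7]
width: -0.001
```

```bash
python3 -c "from h import *;st()"
```

```text
t 11.78 rack mm [ -84.9 -114.3] z 46.1 toolx head -175.18 F [-2.8 -0.9  1.7] w -0.0 [-0.002  0.    -1.   ]
```

Sliding at 2.8 N; about 41 mm still to go.

Call:
carry_out --pt "-0.2 0 0 0 -1" --pt "-0.2 0 0 0 -1" --pt "-0.2 0 0 0 -1" --pt "-0.2 0 0 0 -1" --pt "-0.2 0 0 0 -1" --pt "-0.2 0 0 0 -1" --pt "-0.2 0 0 0 -1" --pt "-0.2 0 0 0 -1" --pt "-0.15 0 0 0 -1"

```text
clock: 12.9
tcp_pos: [0.6247, -0.0639, 0.0462]
eef_rot: [0.132, -3.139, -0.0]
wrist_force: [-2.5, 1.1, 0.5]
width: 0.001
```

Call:
carry_out --pt "-0.1 0 0 0 -1" --pt "-0.1 0 0 0 -1"

```text
clock: 13.15
tcp_pos: [0.6285, -0.0635, 0.0462]
eef_rot: [0.132, -3.138, -0.0]
wrist_force: [-2.6, 0.9, -0.4]
width: -0.004
```

Call:
carry_out --pt "-0.1 0 0 0 -1" --pt "-0.1 0 0 0 -1"

```text
clock: 13.4
tcp_pos: [0.6306, -0.0633, 0.0462]
eef_rot: [0.132, -3.134, -0.0]
wrist_force: [-10.0, 0.3, 4.9]
width: -0.001
```

Call:
carry_out --pt "-0.1 0 0 0 -1" --pt "0 0 0 0 -1"

```text
clock: 13.65
tcp_pos: [0.6306, -0.0633, 0.0462]
eef_rot: [0.132, -3.13, -0.001]
wrist_force: [-13.1, 0.5, 7.0]
width: 0.0
```

```bash
python3 -c "from h import *;st()"
```

```text
t 13.65 rack mm [ -43.1 -114.1] z 46.2 toolx head -175.16 F [-13.1   0.5   7. ] w 0.0 [-0.009  0.    -1.   ]
```

The right tray is home too. Next, move over to just behind the middle lip.

Call:
carry_out --pt "0.5 0 0 0 -1" --pt "0.5 0 0 0 -1" --pt "0.5 0 -0.3 0 -1" --pt "0 0 -0.9 0 -1" --pt "0 0 -0.9 0 -1" --pt "0 0 -0.9 0 -1" --pt "0 0 -0.9 0 -1" --pt "-0.15 0.8 0 0 -1" --pt "-0.2 0.8 0 0 -1" --pt "-0.2 0.8 0 0 -1" --pt "-0.2 0.8 0 0 -1" --pt "-0.2 0.8 0 0 -1" --pt "-0.2 0.8 0 0 -1" --pt "-0.2 0.8 0 0 -1" --pt "0 0.1 0 0 -1" --pt "0 0 0 0 -1"

```text
clock: 15.65
tcp_pos: [0.6218, 0.0502, 0.1243]
eef_rot: [0.133, -3.139, 0.0]
wrist_force: [0.3, -0.3, 0.5]
width: 0.002
```

```bash
python3 -c "from h import *;st();pic('4')"
```

```text
t 15.65 rack mm [-42.3  -0.3] z 124.3 toolx head -175.17 F [ 0.3 -0.3  0.5] w 0.0 [-0. -0. -1.]
```

View pics/scene4.png

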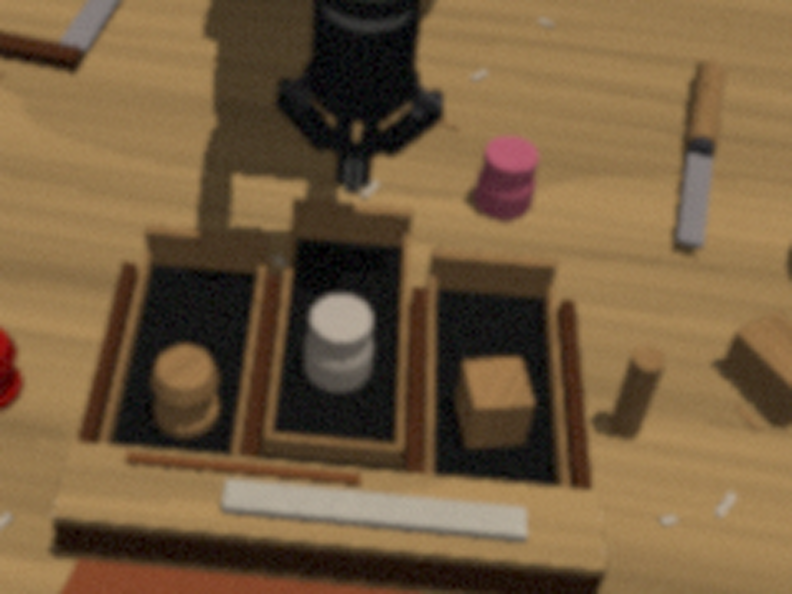

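Call:
carry_out --pt "0 0 0.7 0 -1" --pt "0 0 0.7 0 -1" --pt "0 0 0.7 0 -1" --pt "0 0 0.6 0 -1" --pt "0 0 0.5 0 -1" --pt "0 0 0.5 0 -1" --pt "0 0 0 0 -1" --pt "0.2 0 0 0 -1" --pt "0.2 0 0 0 -1" --pt "0.2 0 0 0 -1" --pt "0.2 0 0 0 -1" --pt "0.1 0 0 0 -1" --pt "0.1 0 0 0 -1"

```text
clock: 17.38
tcp_pos: [0.6027, 0.0486, 0.0507]
eef_rot: [-0.132, 3.137, 0.0]
wrist_force: [3.0, -0.4, 0.9]
width: -0.001
```

```bash
python3 -c "from h import *;st();pic('5')"
```

```text
t 17.38 rack mm [-61.5  -0.3] z 50.7 toolx head -175.18 F [ 3.  -0.4  0.9] w -0.0 [ 0.002  0.    -1.   ]
```

View pics/scene5.png

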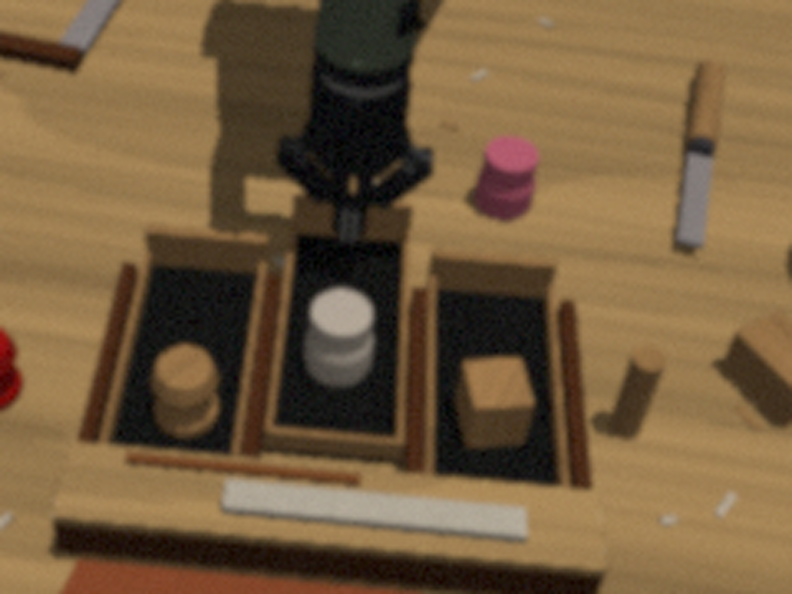

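The fingertip is hooked behind the middle lip, drawing at 3 N; about 93 mm to go.

Call:
carry_out --pt "0.2 0 0 0 -1" --pt "0.2 0 0 0 -1" --pt "0.2 0 0 0 -1" --pt "0.2 0 0 0 -1" --pt "0.2 0 0 0 -1" --pt "0.2 0 0 0 -1" --pt "0.2 0 0 0 -1" --pt "0.2 0 0 0 -1" --pt "0.2 0 0 0 -1" --pt "0.2 0 0 0 -1" --pt "0.2 0 0 0 -1" --pt "0.2 0 0 0 -1" --pt "0.2 0 0 0 -1" --pt "0.2 0 0 0 -1" --pt "0.2 0 0 0 -1" --pt "0.2 0 0 0 -1" --pt "0.2 0 0 0 -1" --pt "0.2 0 0 0 -1" --pt "0.2 0 0 0 -1" --pt "0.15 0 0 0 -1"

```text
clock: 19.98
tcp_pos: [0.5229, 0.0419, 0.0502]
eef_rot: [0.132, -3.139, -0.0]
wrist_force: [2.8, -1.2, -0.2]
width: -0.001
```

Call:
carry_out --pt "0.1 0 0 0 -1" --pt "0.1 0 0 0 -1" --pt "0.1 0 0 0 -1"

```text
clock: 20.35
tcp_pos: [0.5172, 0.0414, 0.0503]
eef_rot: [0.132, -3.139, -0.0]
wrist_force: [3.3, -1.1, -0.8]
width: 0.005
```

```bash
python3 -c "from h import *;st()"
```

```text
t 20.35 rack mm [-147.4   -0.3] z 50.3 toolx head -175.18 F [ 3.3 -1.1 -0.8] w 0.0 [-0.  0. -1.]
```

Call:
carry_out --pt "0.1 0 0 0 -1" --pt "0.1 0 0 0 -1" --pt "0.1 0 0 0 -1"

```text
clock: 20.72
tcp_pos: [0.5129, 0.041, 0.0504]
eef_rot: [-0.132, 3.135, 0.001]
wrist_force: [8.5, -0.5, -7.3]
width: 0.002
```

Call:
carry_out --pt "0.1 0 0 0 -1" --pt "0.1 0 0 0 -1"

```text
clock: 20.98
tcp_pos: [0.5128, 0.0411, 0.0508]
eef_rot: [-0.131, 3.126, 0.001]
wrist_force: [15.9, 0.2, -11.7]
width: 0.003
```

Stop reached: force climbs with no motion, and the finger at -152 mm matches 140 mm of travel. Now unhook, lift and retreat.

Call:
carry_out --pt "-0.25 0 0 0 -1" --pt "-0.25 0 0 0 -1" --pt "-0.25 0 0 0 -1" --pt "-0.1 0 0 0 -1" --pt "0 0 -0.5 0 -1" --pt "0 0 -0.7 0 -1" --pt "0 0 -0.9 0 -1" --pt "0 0 -0.9 0 -1" --pt "0 0 -0.9 0 -1" --pt "0 0 -0.9 0 -1" --pt "0 0 -0.9 0 -1" --pt "0 0 -0.9 0 -1" --pt "0.4 -0.9 0 0 -1" --pt "0.4 -0.9 0 0 -1" --pt "0.4 -0.9 0 0 -1" --pt "0.4 -0.9 0 0 -1" --pt "0.4 -0.9 0 0 -1" --pt "0.4 -0.9 0 0 -1" --pt "0.4 -0.9 0 0 -1" --pt "0.4 -0.9 0 0 -1"

```text
clock: 23.48
tcp_pos: [0.4713, -0.1085, 0.1817]
eef_rot: [0.13, -3.137, -0.001]
wrist_force: [0.1, 0.2, -0.3]
width: -0.0
```

Call:
carry_out --pt "0.4 -0.9 0 0 -1" --pt "0.4 -0.9 0 0 -1" --pt "0.4 -0.9 0 0 -1" --pt "0.4 -0.9 0 0 -1" --pt "0.4 -0.9 0 0 -1" --pt "0 0 0 0 -1" --pt "0 0 0 0 -1"

```text
clock: 24.35
tcp_pos: [0.4398, -0.2, 0.182]
eef_rot: [0.13, -3.138, -0.001]
wrist_force: [0.1, -0.3, -0.4]
width: 0.005
```

```bash
python3 - <<'E'
from h import *
st();pic('6')
d=np.load("top6.npz")["d"];P=cloud("top",d)
m=np.zeros(d.shape,np.uint8);w=(slice(185,245),slice(205,322));m[w]=((P[w][...,2]>.046)&(P[w][...,2]<.065))
n,l,s,c=cv2.connectedComponentsWithStats(m)
for i in range(1,n):
    if s[i,4]<25: continue
    v,u=np.where(l==i);Q=np.array([rk(cast("top",a,b,.055)) for a,b in zip(u,v)]);print(s[i],Q.mean(0))
E
```

```text
t 24.35 rack mm [-244.6 -234.3] z 182.0 toolx head -175.24 F [ 0.1 -0.3 -0.4] w 0.0 [-0.001  0.001 -1.   ]
[285 193  30   6  96] [ -29.58887085 -114.88117478]
[259 198  15   9  25] [-45.33061057  -4.15252638]
[216 200  30   6  98] [-30.21327086 115.38076242]
[222 232  14  13 143] [-148.68496384  133.17853745]
[254 238  31   6  94] [-169.34643096    0.27883938]
```

View pics/scene6.png

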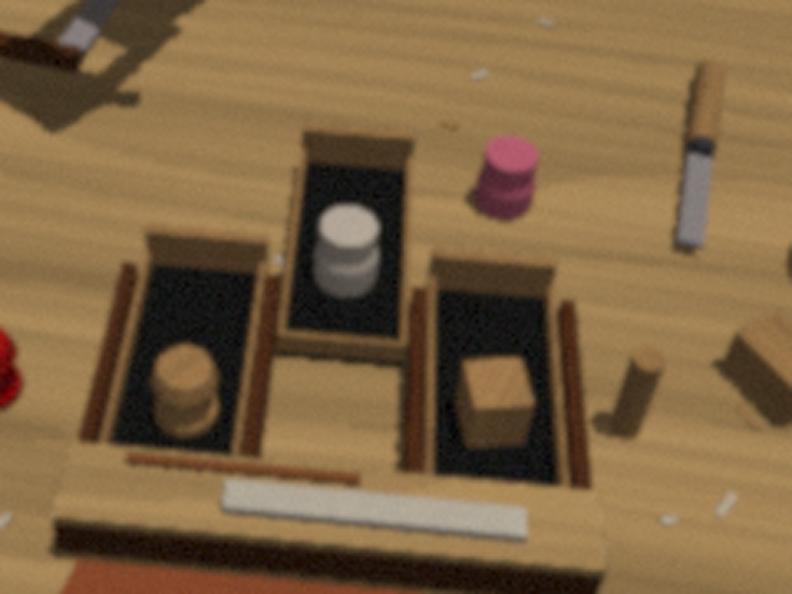

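View pics/top6.png

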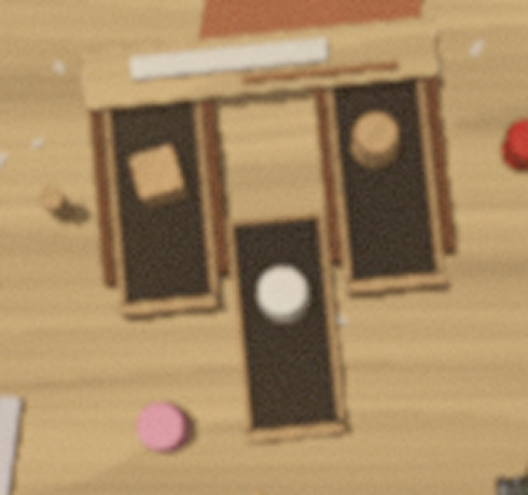

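The images show the lips at -29.6 (right), -30.2 (left) and -169.3 mm (middle), against -30, -30 and -170 expected. All pieces stand upright, and the arm is clear and still. Handing in.

```bash
python3 -c "
from workcell import robot;print(robot.finish_job())"
```

```text
the job is handed in; nothing more can be done
None
```

The tray with the white jar (the middle one) is drawn out to its stop, and the left and right trays are fully home. I pushed those two home with the closed fingertips, then hooked the fingertip behind the middle lip and drew it out gently. I handed in at about 24 s.

- **Stops:** at each stop the force rose while the tray stayed put. Sliding took about 2–3 N, and the most I pressed at a stop was about 20 N.
- **Lip positions:** the last pictures put the left lip at -30 mm, the right at -30 mm and the middle at -169 mm along the rack. Fully home is -30 mm and fully out is -170 mm, so all three agree within about 1 mm.
- **Everything else:** the jar, foot and offcut are upright. In the close-up views the pink and red look-alikes, the dowel and the other things near the rack look unmoved. I didn't check the far side of the bench again, but the arm never worked low there. No check failed or disagreed.

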